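# Pop the yellow sprung lid and steady it

## Robot

A 6-joint arm with a two-finger parallel gripper is mounted at the origin on the work surface; the furniture and walls round the work are solid. World frame = base frame: x ahead of the robot, y to its left, z up, the work surface at z = 0. Lengths are in m, angles in rad, forces in N, time in s.
With the tool pointing down it reaches from about 0.375 to 0.975 m from the base axis. Payload 3.8 kg.
Tool frame: the origin (TCP) lies at the very end of the fingers, on their centre line; the grasp point (between the pads) lies 19 mm behind it; z points along the fingers, y is the line along which they close (so a half turn about z gives the same grasp; the last joint's range is limited). The gripper opens to 85 mm and grips with 20 to 120 N. Pads are 22 mm wide; open, the fingers measure 114 mm over their backs; the gripper's body (76 mm by 85 mm) begins 54 mm behind the grasp point. The pads swing forward as they close: fully open they stand 13 mm farther back than shut.
Start: joints at [1.118, 0.264, 1.604, -0, 1.274, -0.037], TCP at [0.273, 0.617, 0.197] pointing down, gripper open.
Joint ranges: [-2.63, 2.63], [-0.94, 2.18], [0.31, 2.57], [-1.31, 4.45], [0, 2.66], [-2.55, 2.55]. Speed limits (rad/s): [2.57, 2.57, 3.14, 3.14, 3.14, 3.14].

## Interface

Orientations are given as a rotation vector (axis times angle).
In Python, from workcell import monitor, viewer, workorder gives the robot as it stands.
- The arm moves only by the tool jog_arm, never from a script. Its argument "commands" is a list of rows, each an object with "travel": the shift along the tool's x, y, z in mm, a list of three; "rot": the turn, a rotation vector about the tool's x, y, z in degrees, a list of three; "claw": the closure in counts, from 0 (fully open) to 255 (shut). A call has exactly 5 rows; each row shifts and turns the commanded pose from where the row before left it, along the tool's axes as they then stand; what a row does not reach is not made up. A row lasts 1/10 s, in which the tool goes at most 50 mm and 8.59 degrees, less where a joint would pass 70% of its speed; a pose out of reach is approached as far as the arm can. A call is refused whole if a number of a shift passes 50 or a number of a turn 8.59, either way. A call with a gripper value outside its range is refused whole. The fingers move at their own pace and stop on an object; "force" is the grip in N (left out, the last holds). Time passes only in rows, so rows that do not move let the fingers close, or fill a call up. It gives the time, the measured TCP pose, the force, the opening and the grip force at its end, in the units of the state.
- monitor.read_state(): the state, without advancing time (a new reading comes with each control period).
- viewer.read_camera(name): name is "scene" or "top" or "wrist"; returns a dict with "color" (420x560x3 uint8, blue, green, red), "camera_matrix" (3x3 intrinsics, pixels), "R" (3x3) and "t" (3): a world point X has camera coordinates R X + t. Camera axes: x right, y down, z forward; pixel columns grow to the right and rows downward; lengths in m; the calibration is good to about 2 mm. A picture is of the moment at which its call begins. There is no depth.
- workorder.finish_job(): hands the job in; it is judged then, once.
The state is a dict: "time": time; "q": joint angles; "joint_vel": joint speeds; "joint_torque": joint torques, N m; "tool_pos": TCP position; "tcp_rot": TCP orientation; "wrist_force": force on the tool from outside, world axes, zero at the start; "torque": the same for the moment, N m; "width": opening from 0.0 (shut) to 1.0 (fully open); "grip_force": force on a finger pad.
Only numpy, scipy, OpenCV 4.12 (cv2) and the standard library are available. Lean on these libraries where they do the work, as an engineer would, in place of code of your own. Each camera call takes 0.05 s, during which the arm holds its last target. There are 200 camera calls.

## Task

Two steel parts cases with sprung lids stand on the work table, one with a yellow lid and one with a green lid. Press the red release button on the front ledge of the yellow-lidded case so that its lid pops up; the lid then bobs on its spring, so lay the shut fingertips on it from above until it is still, and ease off slowly so that it is left half open, standing still and untouched. Leave the green-lidded case shut.

Things in the scene. Friction and masses are not known exactly. Their poses are not given: they have to be found in the camera images.
- yellow_button_top (a point): centre of the top of the round red release button (20 mm wide, 57 mm above the table) on the front ledge of the yellow-lidded case; z up, x level toward the hinge. Travel 6 mm straight down, 1 N rising to 4 N; the catch lets go after about 4 mm. The hinge lies 185 mm behind it, the lid's free edge 33 mm; a black catch housing 60 mm high begins 15 mm behind its centre.
- yellow_lid_pad (a point): centre of the black rubber pad (26 mm disc) on top of the yellow lid, turning with it: z out of the lid, x toward the hinge, y along it. Shut, it is 71.5 mm above the table. The hinge axis lies 75 mm from it along its x and 5.5 mm below it along its z, 66 mm above the table. Lid 152 x 105 x 7 mm, free edge 77 mm from the pad, on the robot's side.
- yellow_lid (a joint): angle of the yellow lid, rad: 0 shut and latched, grows as the free edge rises, stop at 0.8. Once released its spring makes it bob, about 1.2 times a second for tens of seconds, about its rest at 0.5 rad. About 1 N on the pad moves it down from there. Let go suddenly it bobs again; under fingers rising at 20 mm/s or less it follows and stays still.
- green_lid (a joint): angle of the green lid, rad: 0 shut and latched. The green-lidded case is the same as the yellow-lidded one but for the lid's colour. Each is fixed to the table, grey steel, 215 mm long, 105 wide, 71 high when shut. One stands left, one right of the wooden paint box; which is which varies.

How it is judged:
On the way, in this order (a step that is already met when the one before it is completed fails the run):
1. the yellow lid has popped up (past 0.25 rad) (value of joint yellow_lid above 0.25 rad).
2. the fingers lie on the popped-up yellow lid and it is still (0.15 to 0.75 rad, slower than 0.2 rad/s, for 0.4 s) (contact force between the fingers and yellow_lid above 0.1 N and value of joint yellow_lid between 0.15 and 0.75 rad and velocity of joint yellow_lid between -0.2 and 0.2 rad/s), for 0.4 s.
At the end, for the whole second after the job is handed in: the yellow lid floats half open at 0.35 to 0.65 rad, moving slower than 0.35 rad/s, and the green lid is shut (below 0.05 rad) (value of joint yellow_lid between 0.35 and 0.65 rad and velocity of joint yellow_lid between -0.35 and 0.35 rad/s and value of joint green_lid below 0.05 rad); the robot touches nothing.
It fails at once if the green lid is released or lifted (past 0.1 rad) (value of joint green_lid above 0.1 rad).
It also fails if it takes over 45 s, if anything falls off the work surface, if the arm or the gripper's body presses on something with over 40 N, if the wrist force passes 120 N, or if a joint passes its speed limit or range.

## Working session

There is one attempt and no reset: what is moved stays moved. The work goes in short steps, Python scripts to look and compute and a tool call to move; the robot and the scene stay as the last step left them, time stands still between calls to the robot, and variables do not carry over. Pictures are saved under pics/ and viewed, at most 10 in all, crops included, and the job is handed in when it is done.

Besides the shell and the picture viewer there is one more tool, called after "Call:" in YAML: its name, and indented under it one key for each argument. jog_arm: Moves the arm, as the interface text tells. Its arguments: {"type":"object","properties":{"commands":{"type":"array","items":{"type":"object","properties":{"travel":{"type":"array","items":{"type":"number"}},"rot":{"type":"array","items":{"type":"number"}},"claw":{"type":"number"}}}},"force":{"type":"number"}},"required":["commands"]}

```bash
mkdir -p pics; python3 - <<'E'
from workcell import monitor, viewer
import cv2,numpy as np
s=monitor.read_state();print({k:np.round(v,3) for k,v in s.items()})
a=viewer.read_camera("top");b=viewer.read_camera("scene")
for n,c in(("top",a),("scene",b)):
    cv2.imwrite(f"pics/{n}0.png",c["color"]);np.savez(f"{n}0.npz",**c);print(n,c["camera_matrix"],c["R"],c["t"])
E
```

```text
{'time': np.float64(0.0), 'q': array([ 1.118,  0.265,  1.605,  0.   ,  1.274, -0.037]), 'joint_vel': array([-0.001, -0.002,  0.   , -0.   , -0.001,  0.   ]), 'joint_torque': array([ 2.0000e-03, -5.1510e+01, -3.6733e+01, -0.0000e+00,  1.3000e-02,
       -0.0000e+00]), 'tool_pos': array([0.272, 0.617, 0.196]), 'tcp_rot': array([-6.480e-01, -3.073e+00,  3.000e-03]), 'wrist_force': array([-0.058, -0.109, -0.494]), 'torque': array([ 0.037, -0.015, -0.04 ]), 'grip_force': np.float64(0.0), 'width': np.float64(1.002)}
top [[474.11593424   0.         286.34271243]
 [  0.         474.11593424 211.19605498]
 [  0.           0.           1.        ]] [[ 0.01559181 -0.99953678  0.02613672]
 [-0.99263019 -0.01861526 -0.11974461]
 [ 0.12017568 -0.02407706 -0.99246063]] [-0.03480608  0.51249595  1.19873699]
scene [[389.55290032   0.         276.14568702]
 [  0.         389.55290032 209.95788767]
 [  0.           0.           1.        ]] [[-0.76237559 -0.64681514  0.02033798]
 [-0.38394947  0.42680058 -0.81879428]
 [ 0.52092827 -0.63203753 -0.57372668]] [0.37233462 0.2992459  0.63768675]
```

View pics/top0.png

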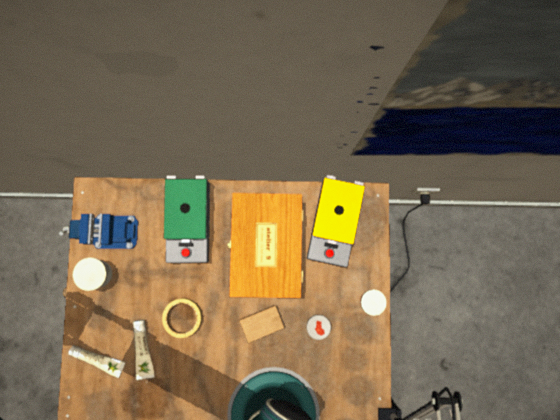

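View pics/scene0.png

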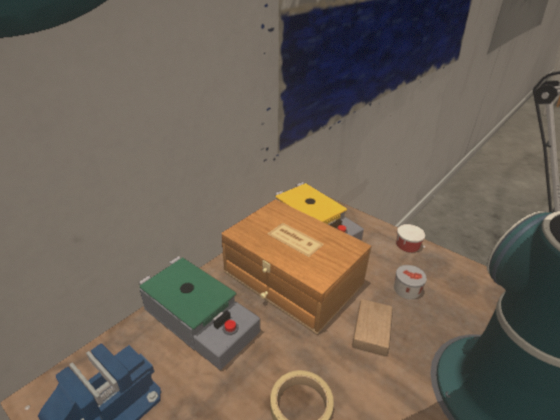

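The top view shows the yellow case right of the paint box (button about (329,254), pad about (339,210)) and the green case left of it (button about (186,253)). The scene view agrees.

```bash
cat > h.py <<'E'
import numpy as np,cv2
from scipy.spatial.transform import Rotation as Rn
def ray(c,u,v,z):
    R,t=c["R"],c["t"];o=-R.T@t;d=R.T@np.linalg.solve(c["camera_matrix"],[u,v,1.])
    return o+d*(z-o[2])/d[2]
def blob(m,roi):
    x0,y0,x1,y1=roi;k=np.zeros(m.shape,np.uint8);k[y0:y1,x0:x1]=m[y0:y1,x0:x1]
    n,_,st,ce=cv2.connectedComponentsWithStats(k);i=1+np.argmax(st[1:,4]);return ce[i],st[i,4]
E
python3 - <<'E'
from h import *
from workcell import monitor
c=np.load("top0.npz");im=c["color"].astype(int);b,g,r=im[...,0],im[...,1],im[...,2]
red=((r>130)&(g<90)&(b<90)).astype(np.uint8)
blk=((r<60)&(g<60)&(b<60)).astype(np.uint8)
yel=((r>150)&(g>140)&(b<90)).astype(np.uint8)
p,n=blob(red,(318,243,342,265));B=ray(c,*p,.057);print(p,n,B)
p,n=blob(blk,(328,200,350,220));P=ray(c,*p,.0715);print(p,n,P)
cs,_=cv2.findContours(yel,0,1);q=max(cs,key=cv2.contourArea);rr=cv2.minAreaRect(q)
print(rr,ray(c,*rr[0],.071)); print([np.round(ray(c,*k,.071),3) for k in cv2.boxPoints(rr)])
d=P-B;print("yaw",np.arctan2(d[1],d[0]),np.hypot(*d[:2]))
p,n=blob(red,(175,243,197,265));print("green btn",ray(c,*p,.057))
s=monitor.read_state();R=Rn.from_rotvec(s["tcp_rot"]).as_matrix();print(R.round(3))
E
```

```text
[329.12280702 252.78947368] 57 [ 0.40640518 -0.13480107  0.057     ]
[338.63829787 209.72340426] 47 [ 0.51434705 -0.15661925  0.0715    ]
((265.2777099609375, 245.00384521484375), (72.4652328491211, 105.87867736816406), 0.795723557472229) [0.42259393 0.02600848 0.071     ]
[array([0.293, 0.114, 0.071]), array([0.555, 0.118, 0.071]), array([ 0.556, -0.064,  0.071]), array([ 0.293, -0.064,  0.071])]
yaw -0.19944181091819344 0.11012483991296894
green btn [0.40198843 0.22520489 0.057     ]
[[-0.915  0.404 -0.001]
 [ 0.404  0.915 -0.002]
 [ 0.    -0.002 -1.   ]]
```

Call:
jog_arm:
  commands:
    - {"travel":[0,0,0],"rot":[0,0,-6.2],"claw":255}
    - {"travel":[0,0,0],"rot":[0,0,-6.2],"claw":255}
    - {"travel":[-34.5,-35,0],"rot":[0,0,0],"claw":255}
    - {"travel":[-34.5,-35,0],"rot":[0,0,0],"claw":255}
    - {"travel":[-34.5,-35,0],"rot":[0,0,0],"claw":255}

```text
time: 0.6
tool_pos: [0.3534, 0.4926, 0.1962]
tcp_rot: [-0.31, -3.126, 0.002]
wrist_force: [1.2, -0.2, 1.0]
width: 0.141
grip_force: 0.0
```

Call:
jog_arm:
  commands:
    - {"travel":[-34.5,-35,0],"claw":255}
    - {"travel":[-34.5,-35,0],"claw":255}
    - {"travel":[-34.5,-35,0],"claw":255}
    - {"travel":[-34.5,-35,0],"claw":255}
    - {"travel":[-34.5,-35,0],"claw":255}

```text
$.commands[0]: bad value
```

Call:
jog_arm:
  commands:
    - {"travel":[0,-48,0],"claw":255}
    - {"travel":[0,-48,0],"claw":255}
    - {"travel":[0,-48,0],"claw":255}
    - {"travel":[0,-48,0],"claw":255}
    - {"travel":[0,-48,0],"claw":255}

```text
$.commands[0]: bad value
```

Call:
jog_arm:
  commands:
    - {"travel":[0,-48,0],"claw":255}
    - {"travel":[0,-48,0],"claw":255}
    - {"travel":[0,-48,0],"claw":255}
    - {"travel":[0,-40,0],"claw":255}
    - {"travel":[0,0,0],"claw":255}

```text
$.commands[0]: bad value
```

Call:
jog_arm:
  commands:
    - {"travel":[-34.5,-35,0],"rot":[0,0,0],"claw":255}
    - {"travel":[-34.5,-35,0],"rot":[0,0,0],"claw":255}
    - {"travel":[-34.5,-35,0],"rot":[0,0,0],"claw":255}
    - {"travel":[-34.5,-35,0],"rot":[0,0,0],"claw":255}
    - {"travel":[-34.5,-35,0],"rot":[0,0,0],"claw":255}

```text
time: 1.1
tool_pos: [0.4881, 0.2864, 0.1967]
tcp_rot: [-0.312, -3.126, 0.0]
wrist_force: [0.7, 0.6, -0.4]
width: 0.002
grip_force: 0.0
```

Call:
jog_arm:
  commands:
    - {"travel":[0,-48,0],"rot":[0,0,0],"claw":255}
    - {"travel":[0,-48,0],"rot":[0,0,0],"claw":255}
    - {"travel":[0,-48,0],"rot":[0,0,0],"claw":255}
    - {"travel":[0,-48,0],"rot":[0,0,0],"claw":255}
    - {"travel":[0,-48,0],"rot":[0,0,0],"claw":255}

```text
time: 1.6
tool_pos: [0.4391, 0.0514, 0.1967]
tcp_rot: [-0.312, -3.126, 0.0]
wrist_force: [0.9, -1.1, 0.7]
width: 0.004
grip_force: 0.0
```

Call:
jog_arm:
  commands:
    - {"travel":[0,-48,0],"rot":[0,0,0],"claw":255}
    - {"travel":[0,-48,0],"rot":[0,0,0],"claw":255}
    - {"travel":[0,-48,0],"rot":[0,0,0],"claw":255}
    - {"travel":[0,-40,0],"rot":[0,0,0],"claw":255}
    - {"travel":[0,0,0],"rot":[0,0,0],"claw":255}

```text
time: 2.1
tool_pos: [0.4024, -0.1312, 0.1969]
tcp_rot: [-0.322, -3.125, 0.003]
wrist_force: [-0.0, 0.7, -0.1]
width: -0.001
grip_force: 0.0
```

```bash
cat > st.py <<'E'
from h import *
from workcell import monitor,viewer
s=monitor.read_state();R=Rn.from_rotvec(s["tcp_rot"]).as_matrix()
print(s["time"],s["tool_pos"].round(4) if hasattr(s["tool_pos"],'round') else s["tool_pos"],s["wrist_force"],s["width"]);print(R.round(3))
u=np.array([.980,-.199,0])
B=np.array([.4064,-.1348,.057]);P=np.array([.5143,-.1566,.0715])
for n,T in(("btn-5",B-.005*u),("pad.5",P+.0118*u+[0,0,.035])):print(n,"tool mm",(R.T@(T-s["tool_pos"])*1e3).round(1))
E
python3 st.py; python3 - <<'E'
from workcell import viewer
import cv2
for n in("top","wrist"):cv2.imwrite(f"pics/{n}1.png",viewer.read_camera(n)["color"])
a=cv2.imread("pics/top1.png")[150:330,230:420];b=cv2.imread("pics/wrist1.png")
cv2.imwrite("pics/m1.png",cv2.hconcat([cv2.resize(a,(443,420)),cv2.resize(b,(350,420))]))
E
```

```text
2.1 [ 0.4024 -0.1312  0.1969] [-0.03332087  0.74972568 -0.13182941] -0.0010269116053325195
[[-0.979  0.204 -0.001]
 [ 0.204  0.979 -0.002]
 [ 0.    -0.002 -1.   ]]
btn-5 tool mm [  0.3  -2.4 139.9]
pad.5 tool mm [-126.5   -1.8   90.4]
```

View pics/m1.png

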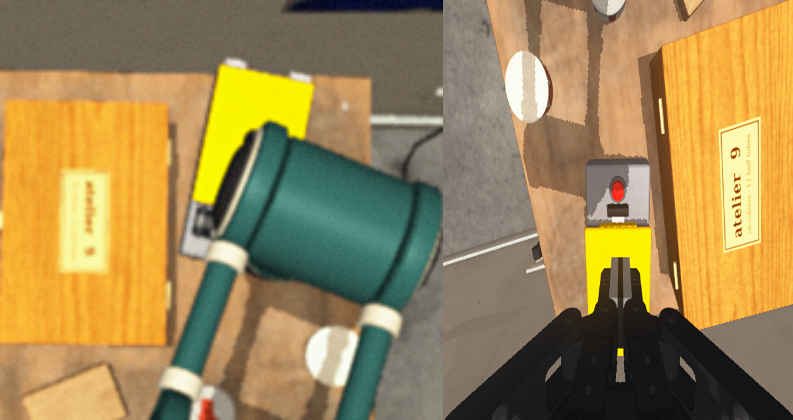

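The wrist view (right half) shows the case lined up with the fingers, with the red button at about (617,190) in the mosaic. I'll cross-check its position by casting a wrist-camera ray.

```bash
python3 - <<'E'
from h import *
from workcell import viewer
c=viewer.read_camera("wrist");im=c["color"].astype(int);b,g,r=im[...,0],im[...,1],im[...,2]
m=((r>130)&(g<80)&(b<80)).astype(np.uint8)
p,n=blob(m,(220,150,330,240));print(p,n,ray(c,*p,.057))
E
```

```text
[277.54662379 190.92282958] 311 [ 0.40674866 -0.13412706  0.057     ]
```

Call:
jog_arm:
  commands:
    - {"travel":[0,-2,40],"rot":[0,0,0],"claw":255}
    - {"travel":[0,0,40],"rot":[0,0,0],"claw":255}
    - {"travel":[0,0,30],"rot":[0,0,0],"claw":255}
    - {"travel":[0,0,15],"rot":[0,0,0],"claw":255}
    - {"travel":[0,0,0],"rot":[0,0,0],"claw":255}

```text
time: 2.75
tool_pos: [0.4009, -0.1265, 0.0691]
tcp_rot: [-0.307, -3.12, -0.003]
wrist_force: [0.2, 0.1, -0.3]
width: -0.001
grip_force: 0.0
```

```bash
python3 st.py
```

```text
2.75 [ 0.4009 -0.1265  0.0691] [ 0.23495359  0.08389596 -0.29395056] -0.0006494030303789318
[[-0.981  0.195 -0.006]
 [ 0.195  0.981  0.003]
 [ 0.006  0.001 -1.   ]]
btn-5 tool mm [-2.1 -7.1 12.1]
pad.5 tool mm [-128.6   -7.4  -38.2]
```

Call:
jog_arm:
  commands:
    - {"travel":[-2,-6.5,0],"rot":[0,0,0],"claw":255}
    - {"travel":[0,0,0],"rot":[0,0,0],"claw":255}
    - {"travel":[0,0,0],"rot":[0,0,0],"claw":255}
    - {"travel":[0,0,5],"rot":[0,0,0],"claw":255}
    - {"travel":[0,0,0],"rot":[0,0,0],"claw":255}

```text
time: 3.25
tool_pos: [0.4039, -0.1359, 0.067]
tcp_rot: [-0.313, -3.126, -0.0]
wrist_force: [-0.9, -0.4, 0.2]
width: -0.002
grip_force: 0.0
```

```bash
python3 st.py
```

```text
3.25 [ 0.4039 -0.1359  0.067 ] [-0.92946779 -0.36641919  0.23495579] -0.0018309558625677713
[[-0.98   0.198  0.   ]
 [ 0.198  0.98   0.   ]
 [ 0.     0.    -1.   ]]
btn-5 tool mm [ 2.8  1.6 10. ]
pad.5 tool mm [-124.1    1.6  -39.5]
```

Call:
jog_arm:
  commands:
    - {"travel":[2,1,2],"rot":[0,0,0],"claw":255}
    - {"travel":[0,0,2],"rot":[0,0,0],"claw":255}
    - {"travel":[0,0,2],"rot":[0,0,0],"claw":255}
    - {"travel":[0,0,0],"rot":[0,0,0],"claw":255}
    - {"travel":[0,0,0],"rot":[0,0,0],"claw":255}

```text
time: 3.75
tool_pos: [0.4022, -0.1346, 0.061]
tcp_rot: [-0.313, -3.126, -0.0]
wrist_force: [0.4, 0.7, 0.8]
width: 0.001
grip_force: 0.0
```

```bash
python3 st.py
```

```text
3.75 [ 0.4022 -0.1346  0.061 ] [0.38985008 0.69592328 0.84728654] 0.000993890298960429
[[-0.98   0.198 -0.   ]
 [ 0.198  0.98   0.   ]
 [ 0.     0.    -1.   ]]
btn-5 tool mm [0.8 0.6 4. ]
pad.5 tool mm [-126.1    0.6  -45.6]
```

Settled and accurate. I'll press to z of about 0.052.

Call:
jog_arm:
  commands:
    - {"travel":[0,0,3],"rot":[0,0,0],"claw":255}
    - {"travel":[0,0,2],"rot":[0,0,0],"claw":255}
    - {"travel":[0,0,2],"rot":[0,0,0],"claw":255}
    - {"travel":[0,0,1.5],"rot":[0,0,0],"claw":255}
    - {"travel":[0,0,0.5],"rot":[0,0,0],"claw":255}

```text
time: 4.25
tool_pos: [0.402, -0.1345, 0.0518]
tcp_rot: [-0.313, -3.125, -0.0]
wrist_force: [0.1, -0.3, 0.5]
width: 0.005
grip_force: 0.0
```

```bash
python3 st.py; python3 - <<'E'
from workcell import viewer
import cv2
for n in("scene","wrist"):cv2.imwrite(f"pics/{n}2.png",viewer.read_camera(n)["color"])
a=cv2.imread("pics/scene2.png")[140:300,220:430];b=cv2.imread("pics/wrist2.png")
cv2.imwrite("pics/m2.png",cv2.hconcat([cv2.resize(a,(443,337)),cv2.resize(b,(350,337))]))
E
```

```text
4.25 [ 0.402  -0.1345  0.0518] [ 0.12669492 -0.27018314  0.52394694] 0.00477633884617929
[[-0.98   0.198 -0.001]
 [ 0.198  0.98   0.   ]
 [ 0.001  0.    -1.   ]]
btn-5 tool mm [ 0.7  0.6 -5.2]
pad.5 tool mm [-126.2    0.6  -54.8]
```

View pics/m2.png

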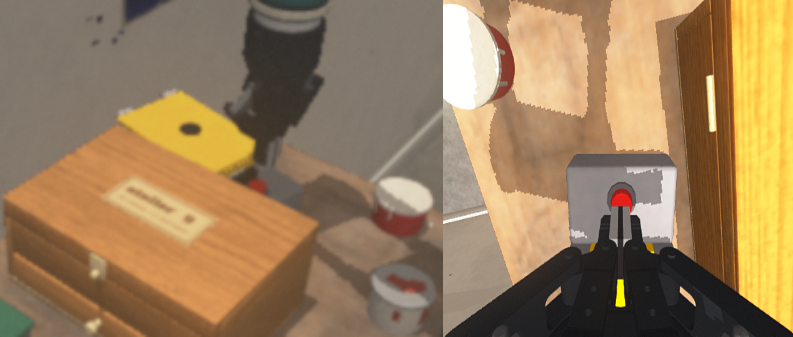

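The wrist view shows red still visible in front of the fingers, and the lid is still shut. I'll check where the tip is really projected.

```bash
python3 - <<'E'
from h import *
from workcell import viewer,monitor
c=viewer.read_camera("wrist");s=monitor.read_state();print(s["wrist_force"],s["tool_pos"])
R=Rn.from_rotvec(s["tcp_rot"]).as_matrix();T=np.array(s["tool_pos"])
def pr(X):
    q=c["camera_matrix"]@(c["R"]@X+c["t"]);return q[:2]/q[2]
print("cam in tool",R.T@(-c["R"].T@c["t"]-T), "tcp px",pr(T),"btn57",pr(np.array([.4064,-.1345,.057])))
im=c["color"].copy()
for o in([11,0,0],[-11,0,0],[0,0,0]):
    cv2.circle(im,tuple(int(round(k)) for k in pr(T+R@np.array(o)/1e3)),2,(255,0,255),-1);print(o,pr(T+R@np.array(o)/1e3))
cv2.circle(im,tuple(int(round(k)) for k in pr(np.array([.4064,-.1345,.057]))),2,(255,255,0),-1)
cv2.imwrite("pics/w3.png",cv2.resize(im[170:320,180:380],None,fx=4,fy=4,interpolation=cv2.INTER_CUBIC)); cv2.imwrite("pics/w3raw.png",c["color"])
E
```

```text
[ 0.31180122  0.6512659  -0.57116818] [ 0.40227544 -0.13458892  0.05207994]
cam in tool [ 0.07756693 -0.00019436 -0.17738086] tcp px [283.43429733 244.21742691] btn57 [285.04213052 254.30817485]
[11, 0, 0] [283.44380499 226.25903775]
[-11, 0, 0] [283.4251138  261.56358755]
[0, 0, 0] [283.43429733 244.21742691]
```

View pics/w3.png

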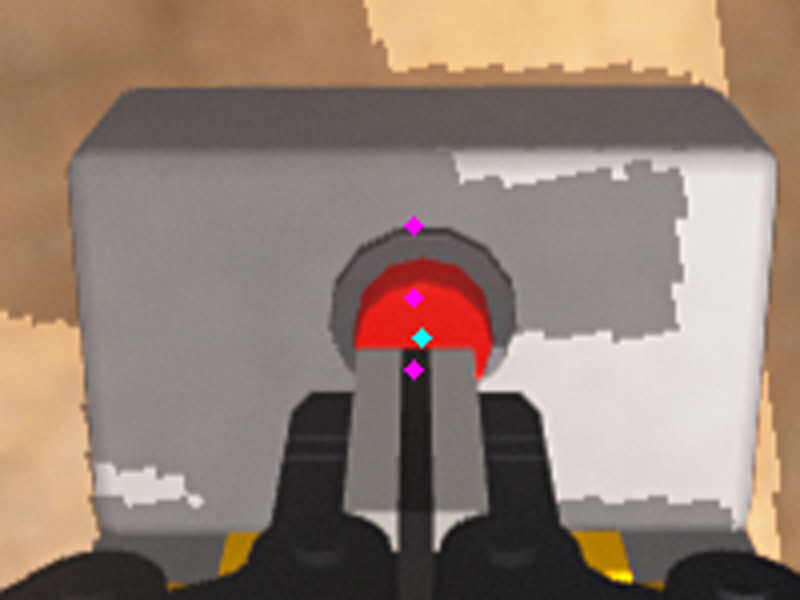

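The front edge of the tip shows at wrist row ~257, but the calibration puts the TCP at row 244. I'll look at the tip in the scene camera too, to tell a height gap from an x shift.

```bash
python3 - <<'E'
from h import *
from workcell import viewer,monitor
c=viewer.read_camera("scene");s=monitor.read_state()
R=Rn.from_rotvec(s["tcp_rot"]).as_matrix();T=np.array(s["tool_pos"])
def pr(X):
    q=c["camera_matrix"]@(c["R"]@X+c["t"]);return q[:2]/q[2]
x0,y0=290,170;f=8
im=cv2.resize(c["color"][y0:y0+75,x0:x0+100],None,fx=f,fy=f,interpolation=cv2.INTER_CUBIC)
def dot(X,col):
    p=pr(X);cv2.circle(im,(int((p[0]-x0+.5)*f),int((p[1]-y0+.5)*f)),4,col,-1);print(p)
for z in(0,-20,-40):dot(T+R@np.array([0,0,z])/1e3,(255,0,255))
dot(np.array([.4064,-.1345,.057]),(255,255,0))
dot(np.array([.4064,-.1345,.057])+.033*np.array([.98,-.199,0])+[0,0,.014],(0,0,255))
cv2.imwrite("pics/s3.png",im)
E
```

```text
[342.50969023 229.2303637 ]
[343.54250513 222.31889949]
[344.60227255 215.22707249]
[341.23446512 226.86412399]
[331.74156807 215.26032779]
```

View pics/s3.png

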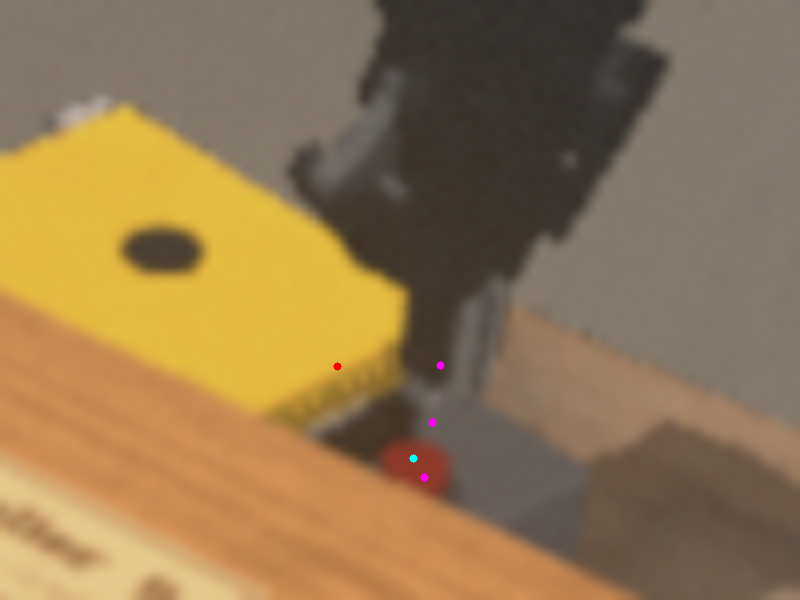

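```bash
python3 - <<'E'
from h import *
from workcell import viewer,monitor
w=viewer.read_camera("wrist");c=viewer.read_camera("scene");s=monitor.read_state()
R=Rn.from_rotvec(s["tcp_rot"]).as_matrix();T=np.array(s["tool_pos"])
P=lambda k:k["camera_matrix"]@np.c_[k["R"],k["t"]]
for sp in((346,220),(348.3,219.5),(350,219)):
  X=cv2.triangulatePoints(P(w),P(c),np.array([[283.3],[257.]]),np.array(sp,float).reshape(2,1))[:,0];X=X[:3]/X[3];print(sp,"tool mm",(R.T@(X-T)*1e3).round(1))
def pr(k,X):
    q=k["camera_matrix"]@(k["R"]@X+k["t"]);return (q[:2]/q[2]).round(1)
for x in(11,5,0):
  for z in(0,-10,-20,-30,-40):print(x,z,pr(w,T+R@np.array([x,0,z])/1e3),pr(c,T+R@np.array([x,0,z])/1e3))
print(w["R"]@R)
E
```

```text
(346, 220) tool mm [  6.1  -0.1 -30. ]
(348.3, 219.5) tool mm [ 10.4  -0.6 -34.8]
(350, 219) tool mm [ 13.6  -1.  -38.7]
11 0 [283.5 226.1] [346.  231.6]
11 -10 [283.5 232.7] [346.5 228.1]
11 -20 [283.5 240. ] [347.1 224.6]
11 -30 [283.5 248.1] [347.6 221.1]
11 -40 [283.6 257.3] [348.2 217.5]
5 0 [283.5 236. ] [344.1 230.3]
5 -10 [283.5 243. ] [344.6 226.8]
5 -20 [283.5 250.8] [345.1 223.3]
5 -30 [283.5 259.5] [345.7 219.8]
5 -40 [283.6 269.3] [346.2 216.2]
0 0 [283.5 244.1] [342.5 229.2]
0 -10 [283.5 251.4] [343.  225.8]
0 -20 [283.5 259.6] [343.5 222.3]
0 -30 [283.5 268.8] [344.1 218.8]
0 -40 [283.6 279. ] [344.6 215.2]
[[ 5.08002507e-04  9.99999406e-01 -9.63815892e-04]
 [-9.52780533e-01  1.91342960e-04 -3.03659709e-01]
 [-3.03659344e-01  1.07256491e-03  9.52780065e-01]]
```

Both views agree that the real tip is about 35 mm above the reported TCP, so the arm hasn't reached the button yet. I'll descend by feel.

Call:
jog_arm:
  commands:
    - {"travel":[1,0,6],"rot":[0,0,0],"claw":255}
    - {"travel":[1,1,6],"rot":[0,0,0],"claw":255}
    - {"travel":[0,0,5],"rot":[0,0,0],"claw":255}
    - {"travel":[0,0,0],"rot":[0,0,0],"claw":255}
    - {"travel":[0,0,0],"rot":[0,0,0],"claw":255}

```text
time: 5.05
tool_pos: [0.4002, -0.1331, 0.0347]
tcp_rot: [-0.313, -3.125, -0.0]
wrist_force: [0.3, -0.3, 0.2]
width: -0.002
grip_force: 0.0
```

```bash
python3 st.py; python3 - <<'E'
from workcell import viewer
import cv2
a=viewer.read_camera("scene")["color"][170:245,290:390];b=viewer.read_camera("wrist")["color"][170:320,180:380]
cv2.imwrite("pics/m4.png",cv2.hconcat([cv2.resize(a,(400,300),interpolation=2),cv2.resize(b,(400,300),interpolation=2)]))
E
```

```text
5.05 [ 0.4002 -0.1331  0.0347] [ 0.33244267 -0.32957943  0.20369069] -0.0017316272178977887
[[-0.98   0.198 -0.001]
 [ 0.198  0.98   0.   ]
 [ 0.001  0.    -1.   ]]
btn-5 tool mm [ -1.4  -0.5 -22.3]
pad.5 tool mm [-128.3   -0.5  -71.9]
```

View pics/m4.png

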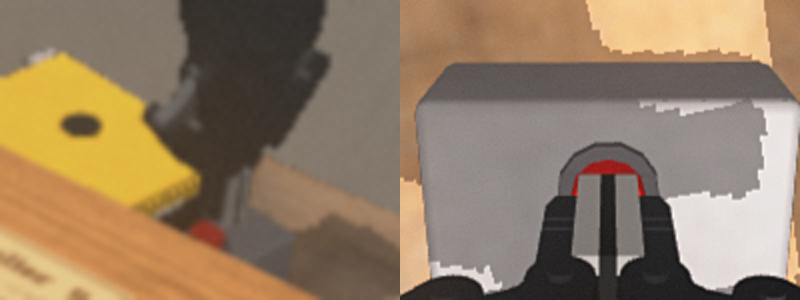

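The tip is now over the button, just above it and with no contact. I'll continue gently.

Call:
jog_arm:
  commands:
    - {"travel":[0,0,2],"rot":[0,0,0],"claw":255}
    - {"travel":[0,0,2],"rot":[0,0,0],"claw":255}
    - {"travel":[0,0,2],"rot":[0,0,0],"claw":255}
    - {"travel":[0,0,2],"rot":[0,0,0],"claw":255}
    - {"travel":[0,0,0],"rot":[0,0,0],"claw":255}

```text
time: 5.65
tool_pos: [0.4001, -0.1331, 0.0267]
tcp_rot: [-0.313, -3.125, -0.0]
wrist_force: [0.0, -0.2, 0.3]
width: 0.0
grip_force: 0.0
```

Call:
jog_arm:
  commands:
    - {"travel":[0,0,1],"rot":[0,0,0],"claw":255}
    - {"travel":[0,0,1],"rot":[0,0,0],"claw":255}
    - {"travel":[0,0,1],"rot":[0,0,0],"claw":255}
    - {"travel":[0,0,0],"rot":[0,0,0],"claw":255}
    - {"travel":[0,0,0],"rot":[0,0,0],"claw":255}

```text
time: 6.15
tool_pos: [0.4005, -0.1332, 0.0241]
tcp_rot: [0.313, 3.126, 0.0]
wrist_force: [1.3, -0.2, -0.1]
width: 0.001
grip_force: 0.0
```

Call:
jog_arm:
  commands:
    - {"travel":[0,0,1],"rot":[0,0,0],"claw":255}
    - {"travel":[0,0,1],"rot":[0,0,0],"claw":255}
    - {"travel":[0,0,1],"rot":[0,0,0],"claw":255}
    - {"travel":[0,0,0],"rot":[0,0,0],"claw":255}
    - {"travel":[0,0,0],"rot":[0,0,0],"claw":255}

```text
time: 6.65
tool_pos: [0.4006, -0.1333, 0.0211]
tcp_rot: [0.313, 3.126, -0.0]
wrist_force: [-0.4, 0.8, 1.8]
width: 0.0
grip_force: 0.6
```

```bash
python3 st.py; python3 - <<'E'
from workcell import viewer
import cv2
a=viewer.read_camera("scene")["color"][170:245,290:390];b=viewer.read_camera("wrist")["color"][170:320,180:380]
cv2.imwrite("pics/m5.png",cv2.hconcat([cv2.resize(a,(400,300),interpolation=2),cv2.resize(b,(400,300),interpolation=2)]))
E
```

```text
6.65 [ 0.4006 -0.1333  0.0211] [-0.3928144   0.7751843   1.78779523] 0.00023545592706992563
[[-0.98   0.198  0.   ]
 [ 0.198  0.98  -0.   ]
 [-0.    -0.    -1.   ]]
btn-5 tool mm [ -1.   -0.4 -35.9]
pad.5 tool mm [-127.9   -0.4  -85.3]
```

View pics/m5.png

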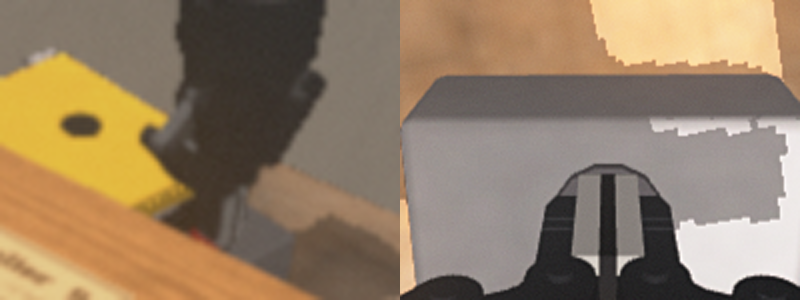

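Contact began at reported z of about 0.0215, so the tip offset is about 36 mm. I'll press about 5 mm and back off straight away.

Call:
jog_arm:
  commands:
    - {"travel":[0,0,2.5],"rot":[0,0,0],"claw":255}
    - {"travel":[0,0,2.5],"rot":[0,0,0],"claw":255}
    - {"travel":[0,0,0.5],"rot":[0,0,0],"claw":255}
    - {"travel":[10,0,-15],"rot":[0,0,0],"claw":255}
    - {"travel":[15,0,-35],"rot":[0,0,0],"claw":255}

```text
time: 7.25
tool_pos: [0.3733, -0.1272, 0.0633]
tcp_rot: [-0.312, -3.12, -0.003]
wrist_force: [0.2, -0.3, 0.7]
width: -0.003
grip_force: 0.0
```

Call:
jog_arm:
  commands:
    - {"travel":[0,0,-40],"rot":[0,0,0],"claw":255}
    - {"travel":[0,0,-40],"rot":[0,0,0],"claw":255}
    - {"travel":[0,0,-40],"rot":[0,0,0],"claw":255}
    - {"travel":[0,0,0],"rot":[0,0,0],"claw":255}
    - {"travel":[0,0,0],"rot":[0,0,0],"claw":255}

```text
time: 7.75
tool_pos: [0.3767, -0.1285, 0.1864]
tcp_rot: [0.312, 3.124, -0.001]
wrist_force: [-0.2, 0.6, -0.6]
width: 0.004
grip_force: 0.0
```

```bash
python3 st.py; python3 - <<'E'
from workcell import viewer
import cv2
a=viewer.read_camera("scene")["color"][150:300,240:440];b=viewer.read_camera("wrist")["color"]
cv2.imwrite("pics/m6.png",cv2.hconcat([cv2.resize(a,(400,300),interpolation=2),cv2.resize(b,(400,300),interpolation=2)]))
E
```

```text
7.75 [ 0.3767 -0.1285  0.1864] [-0.1588252   0.64727072 -0.64487263] 0.0035511257968743265
[[-0.98   0.198  0.002]
 [ 0.198  0.98  -0.001]
 [-0.002 -0.    -1.   ]]
btn-5 tool mm [-25.   -0.2 129.4]
pad.5 tool mm [-152.    -0.2   80.2]
```

View pics/m6.png

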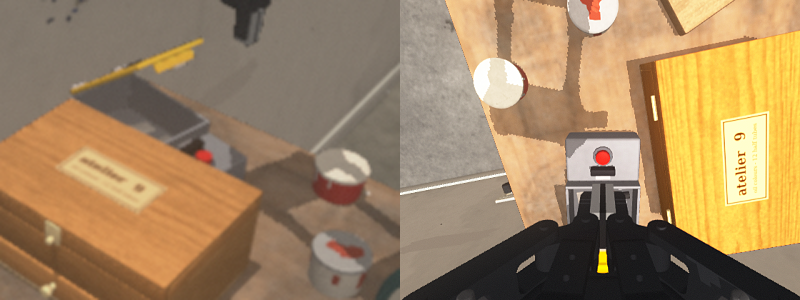

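The lid has popped up: the scene view shows it raised and the wrist view shows the open case. Now I'll move over the pad.

Call:
jog_arm:
  commands:
    - {"travel":[-40,0,0],"rot":[0,0,0],"claw":255}
    - {"travel":[-40,0,0],"rot":[0,0,0],"claw":255}
    - {"travel":[-40,0,0],"rot":[0,0,0],"claw":255}
    - {"travel":[-32,0,0],"rot":[0,0,0],"claw":255}
    - {"travel":[0,0,20],"rot":[0,0,0],"claw":255}

```text
time: 8.35
tool_pos: [0.5295, -0.1595, 0.1656]
tcp_rot: [0.312, 3.122, -0.001]
wrist_force: [-0.7, 0.8, -0.4]
width: 0.001
grip_force: 0.0
```

Call:
jog_arm:
  commands:
    - {"travel":[0,0,20],"rot":[0,0,0],"claw":255}
    - {"travel":[0,0,20],"rot":[0,0,0],"claw":255}
    - {"travel":[0,0,10],"rot":[0,0,0],"claw":255}
    - {"travel":[0,0,8],"rot":[0,0,0],"claw":255}
    - {"travel":[0,0,6],"rot":[0,0,0],"claw":255}

```text
time: 8.85
tool_pos: [0.5245, -0.1582, 0.1005]
tcp_rot: [-0.313, -3.125, -0.0]
wrist_force: [-0.9, 0.1, 0.1]
width: 0.0
grip_force: 0.0
```

```bash
python3 st.py
```

```text
8.85 [ 0.5245 -0.1582  0.1005] [-0.92662671  0.09053029  0.13257122] 0.0002539787156455837
[[-0.98   0.198 -0.001]
 [ 0.198  0.98   0.   ]
 [ 0.001  0.    -1.   ]]
btn-5 tool mm [125.3  -0.4  43.6]
pad.5 tool mm [-1.5 -0.4 -6. ]
```

Tip is at about 0.136. I'll lower to reported z of about 0.066 (lid at about 0.38 rad).

Call:
jog_arm:
  commands:
    - {"travel":[0,0,6],"rot":[0,0,0],"claw":255}
    - {"travel":[0,0,5],"rot":[0,0,0],"claw":255}
    - {"travel":[0,0,4],"rot":[0,0,0],"claw":255}
    - {"travel":[0,0,4],"rot":[0,0,0],"claw":255}
    - {"travel":[0,0,4],"rot":[0,0,0],"claw":255}

```text
time: 9.35
tool_pos: [0.5254, -0.1585, 0.0788]
tcp_rot: [0.313, 3.125, -0.0]
wrist_force: [1.0, -0.3, -0.4]
width: 0.004
grip_force: 0.0
```

Call:
jog_arm:
  commands:
    - {"travel":[0,0,3],"rot":[0,0,0],"claw":255}
    - {"travel":[0,0,3],"rot":[0,0,0],"claw":255}
    - {"travel":[0,0,3],"rot":[0,0,0],"claw":255}
    - {"travel":[0,0,2],"rot":[0,0,0],"claw":255}
    - {"travel":[0,0,0],"rot":[0,0,0],"claw":255}

```text
time: 9.85
tool_pos: [0.5247, -0.1583, 0.0672]
tcp_rot: [-0.313, -3.125, -0.0]
wrist_force: [0.1, -0.6, 0.8]
width: 0.0
grip_force: 0.0
```

Call:
jog_arm:
  commands:
    - {"travel":[0,0,0],"rot":[0,0,0],"claw":255}
    - {"travel":[0,0,0],"rot":[0,0,0],"claw":255}
    - {"travel":[0,0,0],"rot":[0,0,0],"claw":255}
    - {"travel":[0,0,0],"rot":[0,0,0],"claw":255}
    - {"travel":[0,0,0],"rot":[0,0,0],"claw":255}

```text
time: 10.35
tool_pos: [0.5251, -0.1584, 0.0677]
tcp_rot: [0.313, 3.126, -0.0]
wrist_force: [0.8, 0.7, 0.3]
width: 0.0
grip_force: 0.1
```

```bash
python3 st.py; cat > look.py <<'E'
import sys
from h import *
from workcell import viewer,monitor
f=[viewer.read_camera("scene")["color"] for _ in range(int(sys.argv[1]))]
for x in f:
    im=x.astype(int);m=((im[...,2]>150)&(im[...,1]>120)&(im[...,0]<90)).astype(np.uint8)
    m[:, :270]=0;m[:,370:]=0;m[:165]=0;m[245:]=0
    n,_,st,ce=cv2.connectedComponentsWithStats(m);i=1+np.argmax(st[1:,4]);print(st[i],ce[i].round(2))
b=viewer.read_camera("wrist")["color"]
cv2.imwrite(sys.argv[2],cv2.hconcat([cv2.resize(f[-1][150:300,240:440],(400,300),interpolation=2),cv2.resize(b,(400,300),interpolation=2)]))
print([monitor.read_state()["wrist_force"][2] for _ in range(3)])
E
python3 look.py 6 pics/m7.png
```

```text
10.35 [ 0.5251 -0.1584  0.0677] [0.78812294 0.66374708 0.34441917] 9.940954600023029e-07
[[-0.98   0.198  0.   ]
 [ 0.198  0.98  -0.   ]
 [-0.    -0.    -1.   ]]
btn-5 tool mm [126.   -0.4  10.7]
pad.5 tool mm [ -0.9  -0.4 -38.8]
[ 270  200   97   45 1621] [308.19 225.16]
[ 270  200   97   45 1619] [308.16 225.14]
[ 270  200   97   45 1619] [308.17 225.15]
[ 270  200   97   45 1624] [308.08 225.13]
[ 270  200   97   45 1620] [308.17 225.15]
[ 270  200   97   45 1617] [308.19 225.17]
[np.float64(-0.040266565679587696), np.float64(-0.040266565679587696), np.float64(-0.040266565679587696)]
```

View pics/m7.png

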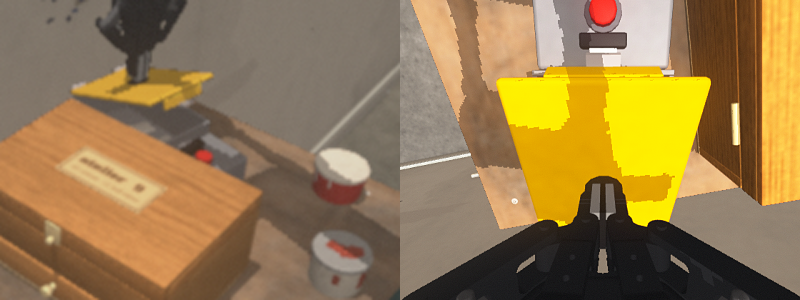

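The fingers lie on the lid in both views. My scene mask caught the paint box, so I'll track the lid's free edge in the wrist view (row about 110 of 420) for stillness.

```bash
cat > edge.py <<'E'
import sys
from h import *
from workcell import viewer,monitor
for _ in range(int(sys.argv[1])):
    c=viewer.read_camera("wrist");im=c["color"].astype(int)
    m=(im[...,2]>200)&(im[...,1]>190)&(im[...,0]<80);m[:,:140]=0;m[:,440:]=0
    r=np.where(m.sum(1)>25)[0];
    # free edge of the lid at angle: tip lies 152 mm from the hinge, top face 4 mm above axis
    P=np.array([.5143,-.1566,.066]);u=np.array([.98,-.199,0]);H=P+.075*u
    th=np.linspace(0,.8,161);E=[H-(.152*np.cos(a)-.004*np.sin(a))*u+np.array([0,0,.152*np.sin(a)+.004*np.cos(a)]) for a in th]
    q=np.array([(c["camera_matrix"]@(c["R"]@e+c["t"])) for e in E]);v=q[:,1]/q[:,2]
    print(r[0],"theta",th[np.argmin(abs(v-r[0]))].round(3),end="; ")
s=monitor.read_state();print(s["time"],s["tool_pos"],s["wrist_force"])
E
python3 edge.py 8
```

```text
103 theta 0.35; 103 theta 0.35; 103 theta 0.35; 103 theta 0.35; 103 theta 0.35; 103 theta 0.35; 103 theta 0.35; 103 theta 0.35; 11.1 [ 0.52496626 -0.15836483  0.06757276] [ 0.68934328 -0.44747743  0.20173161]
```

The lid is still at about 0.35–0.4 rad and has been held for over a second. Easing off at 10 mm/s.

Call:
jog_arm:
  commands:
    - {"travel":[0,0,-0.5],"rot":[0,0,0],"claw":255}
    - {"travel":[0,0,-0.5],"rot":[0,0,0],"claw":255}
    - {"travel":[0,0,-1],"rot":[0,0,0],"claw":255}
    - {"travel":[0,0,-1],"rot":[0,0,0],"claw":255}
    - {"travel":[0,0,-1],"rot":[0,0,0],"claw":255}

```text
time: 11.6
tool_pos: [0.525, -0.1583, 0.0717]
tcp_rot: [-0.313, -3.126, 0.0]
wrist_force: [0.1, -0.7, -0.6]
width: 0.001
grip_force: 0.0
```

Call:
jog_arm:
  commands:
    - {"travel":[0,0,-1],"rot":[0,0,0],"claw":255}
    - {"travel":[0,0,-1],"rot":[0,0,0],"claw":255}
    - {"travel":[0,0,-1],"rot":[0,0,0],"claw":255}
    - {"travel":[0,0,-1],"rot":[0,0,0],"claw":255}
    - {"travel":[0,0,-1],"rot":[0,0,0],"claw":255}

```text
time: 12.1
tool_pos: [0.5249, -0.1583, 0.0766]
tcp_rot: [-0.313, -3.126, -0.0]
wrist_force: [0.3, 0.1, -0.0]
width: -0.004
grip_force: 0.0
```

```bash
python3 edge.py 4
```

```text
108 theta 0.38; 108 theta 0.38; 107 theta 0.375; 107 theta 0.375; 12.3 [ 0.52500111 -0.1583711   0.07661544] [-0.92334641  0.48564552 -0.49079209]
```

Call:
jog_arm:
  commands:
    - {"travel":[0,0,-1],"rot":[0,0,0],"claw":255}
    - {"travel":[0,0,-1],"rot":[0,0,0],"claw":255}
    - {"travel":[0,0,-1],"rot":[0,0,0],"claw":255}
    - {"travel":[0,0,-1],"rot":[0,0,0],"claw":255}
    - {"travel":[0,0,-1],"rot":[0,0,0],"claw":255}

```text
time: 12.8
tool_pos: [0.525, -0.1584, 0.0817]
tcp_rot: [0.313, 3.126, -0.0]
wrist_force: [-0.4, -0.1, 1.3]
width: 0.0
grip_force: 0.0
```

Call:
jog_arm:
  commands:
    - {"travel":[0,0,-1],"rot":[0,0,0],"claw":255}
    - {"travel":[0,0,-1],"rot":[0,0,0],"claw":255}
    - {"travel":[0,0,-1],"rot":[0,0,0],"claw":255}
    - {"travel":[0,0,-1],"rot":[0,0,0],"claw":255}
    - {"travel":[0,0,-1],"rot":[0,0,0],"claw":255}

```text
time: 13.3
tool_pos: [0.525, -0.1584, 0.0867]
tcp_rot: [0.313, 3.126, -0.0]
wrist_force: [0.2, -0.6, -0.1]
width: -0.0
grip_force: 0.0
```

```bash
python3 edge.py 8
```

```text
108 theta 0.38; 107 theta 0.38; 108 theta 0.385; 108 theta 0.385; 108 theta 0.38; 109 theta 0.385; 109 theta 0.385; 108 theta 0.38; 13.7 [ 0.5248983  -0.15833258  0.08648697] [ 0.28715036 -0.04450618 -0.02008826]
```

Call:
jog_arm:
  commands:
    - {"travel":[0,0,-1.5],"rot":[0,0,0],"claw":255}
    - {"travel":[0,0,-1.5],"rot":[0,0,0],"claw":255}
    - {"travel":[0,0,-1.5],"rot":[0,0,0],"claw":255}
    - {"travel":[0,0,-1.5],"rot":[0,0,0],"claw":255}
    - {"travel":[0,0,-1.5],"rot":[0,0,0],"claw":255}

```text
time: 14.2
tool_pos: [0.525, -0.1584, 0.0943]
tcp_rot: [0.313, 3.126, -0.0]
wrist_force: [1.1, 0.1, 0.1]
width: 0.001
grip_force: 0.0
```

Call:
jog_arm:
  commands:
    - {"travel":[0,0,-1.5],"rot":[0,0,0],"claw":255}
    - {"travel":[0,0,-1.5],"rot":[0,0,0],"claw":255}
    - {"travel":[0,0,-1.5],"rot":[0,0,0],"claw":255}
    - {"travel":[0,0,-1.5],"rot":[0,0,0],"claw":255}
    - {"travel":[0,0,-1.5],"rot":[0,0,0],"claw":255}

```text
time: 14.7
tool_pos: [0.525, -0.1584, 0.1017]
tcp_rot: [-0.313, -3.126, -0.0]
wrist_force: [0.0, 0.3, 0.3]
width: -0.003
grip_force: 0.0
```

```bash
cat > ang.py <<'E'
from h import *
from workcell import viewer,monitor
# free-edge corners of the lid (yellow polygon) in the wrist and scene views against corner position at each angle
P=np.array([.5143,-.1566,.066]);u=np.array([.98,-.199,0]);w=np.array([.199,.98,0]);H=P+.075*u
th=np.linspace(0,.8,161)
def corner(a,sy,top=.004):return H-(.152*np.cos(a)-top*np.sin(a))*u+sy*.0525*w+np.array([0,0,.152*np.sin(a)+top*np.cos(a)])
for k in range(4):
    c=viewer.read_camera("wrist");im=cv2.cvtColor(c["color"],cv2.COLOR_BGR2HSV)
    m=cv2.inRange(im,(22,190,90),(34,255,255));m[:,:120]=0;m[:,450:]=0
    cs,_=cv2.findContours(m,0,1);q=max(cs,key=cv2.contourArea)[:,0]
    o=[]
    tl=q[np.argmin(q[:,0]+q[:,1])];tr=q[np.argmin(-q[:,0]+q[:,1])]
    for a in th:
        X=[(c["camera_matrix"]@(c["R"]@corner(a,s)+c["t"])) for s in(1,-1)];X=np.array([x[:2]/x[2] for x in X]);X=X[np.argsort(X[:,0])]
        o.append([np.linalg.norm(X[0]-tl),np.linalg.norm(X[1]-tr),abs(abs(X[1,0]-X[0,0])-abs(tr[0]-tl[0]))])
    o=np.array(o);i=o.argmin(0);print(tl,tr,"theta",th[i],"resid px",o.min(0).round(1))
s=monitor.read_state();print(s["time"],s["tool_pos"][2])
c=viewer.read_camera("scene");im=cv2.cvtColor(c["color"],cv2.COLOR_BGR2HSV);m=cv2.inRange(im,(22,150,90),(34,255,255))
cs,_=cv2.findContours(m,0,1);
for q in sorted(cs,key=cv2.contourArea)[-3:]:
    q=q[:,0];print("scene contour",cv2.boundingRect(q),"rightmost",q[q[:,0].argmax()],"lowest",q[q[:,1].argmax()])
for a in(.3,.4,.5,.6):
    print(a,[(lambda x:(x[:2]/x[2]).round(1))(c["camera_matrix"]@(c["R"]@corner(a,s)+c["t"])) for s in(1,-1)])
E
python3 ang.py
```

```text
[161 125] [410 126] theta [0.465 0.48  0.425] resid px [7.4 2.8 0. ]
[160 125] [409 124] theta [0.47  0.47  0.425] resid px [6.6 2.9 0.3]
[160 125] [409 124] theta [0.47  0.47  0.425] resid px [6.7 3.  0.1]
[160 125] [410 126] theta [0.47 0.48 0.43] resid px [6.7 3.  0. ]
14.9 0.10161694397711157
scene contour (314, 194, 1, 1) rightmost [314 194] lowest [314 194]
scene contour (325, 191, 2, 1) rightmost [326 191] lowest [325 191]
scene contour (338, 182, 2, 2) rightmost [339 182] lowest [338 183]
0.3 [array([314.4, 205.8]), array([347.1, 190.9])]
0.4 [array([313.2, 199.4]), array([346.1, 184.8])]
0.5 [array([311.5, 192.9]), array([344.6, 178.6])]
0.6 [array([309.4, 186.4]), array([342.7, 172.5])]
```

The lid is still at about 0.45 rad and follows the rest position. I'll lift well clear and recheck.

Call:
jog_arm:
  commands:
    - {"travel":[0,0,-4],"rot":[0,0,0],"claw":255}
    - {"travel":[0,0,-8],"rot":[0,0,0],"claw":255}
    - {"travel":[0,0,-12],"rot":[0,0,0],"claw":255}
    - {"travel":[0,0,-12],"rot":[0,0,0],"claw":255}
    - {"travel":[0,0,-6],"rot":[0,0,0],"claw":255}

```text
time: 15.45
tool_pos: [0.5263, -0.1588, 0.1461]
tcp_rot: [0.312, 3.123, -0.001]
wrist_force: [0.0, 0.2, 0.2]
width: 0.002
grip_force: 0.0
```

Call:
jog_arm:
  commands:
    - {"travel":[0,0,0],"rot":[0,0,0],"claw":255}
    - {"travel":[0,0,0],"rot":[0,0,0],"claw":255}
    - {"travel":[0,0,0],"rot":[0,0,0],"claw":255}
    - {"travel":[0,0,0],"rot":[0,0,0],"claw":255}
    - {"travel":[0,0,0],"rot":[0,0,0],"claw":255}

```text
time: 15.95
tool_pos: [0.5246, -0.1582, 0.143]
tcp_rot: [-0.313, -3.125, -0.0]
wrist_force: [-0.2, -0.2, -0.4]
width: 0.002
grip_force: 0.0
```

```bash
python3 ang.py | head -5; python3 ang.py | head -5;python3 ang.py | head -5
```

```text
[186 123] [382 123] theta [0.485 0.49  0.435] resid px [4.5 2.  0.2]
[187 122] [382 123] theta [0.48 0.49 0.43] resid px [5.1 2.1 0.1]
[187 122] [381 121] theta [0.48 0.48 0.42] resid px [5.1 2.4 0.1]
[188 121] [381 121] theta [0.475 0.48  0.415] resid px [5.7 2.4 0.2]
16.15 0.1433651131216187
[189 120] [381 121] theta [0.465 0.48  0.405] resid px [6.2 2.4 0. ]
[189 120] [381 121] theta [0.465 0.48  0.405] resid px [6.2 2.5 0.1]
[187 121] [381 120] theta [0.48  0.475 0.425] resid px [4.7 2.1 0.2]
[188 120] [381 120] theta [0.47  0.475 0.415] resid px [5.3 2.1 0. ]
16.4 0.14357600731025877
[187 121] [381 120] theta [0.48  0.475 0.425] resid px [4.7 2.1 0.2]
[187 121] [381 120] theta [0.48  0.475 0.425] resid px [4.7 2.1 0.2]
[187 121] [381 120] theta [0.48  0.475 0.425] resid px [4.7 2.1 0.2]
[189 120] [381 120] theta [0.47  0.475 0.405] resid px [6.2 2.1 0.2]
16.65 0.14360629413890655
```

The lid stands still at about 0.48 rad with the arm clear of it. Handing in.

```bash
python3 -c "
from workcell import workorder;print(workorder.finish_job())"
```

```text
the job is handed in; nothing more can be done
None
```

The job is handed in, with no verdict returned: the yellow lid popped, was stilled under the fingertips and stands untouched at about 0.48 rad by the wrist camera, and I never moved the arm to the green case (not re-imaged at the end).

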